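Swap the slicer insert and hold the new one home for locking

TASK

Swap the insert of the slicer box: draw the slicing insert (blue label) straight back out of the collar and lay it flat on the worktop, label up, between the tuna tin and the red-capped shaker. Then take the grating insert (orange label), find its matt white end by the small notch in one corner, and slide it into the collar label up and notched end first, fully home against the spring of the ejector. Finish while still holding the grating insert pressed home, so that I can turn the lock, and leave everything else standing where it is.

Things in the scene. Friction and masses are not known exactly. Their poses are not given: they have to be found in the camera images.
- slicing_insert_center (a point): Centre (half-way up) of the slicing insert: a flat plate 130 x 58 x 9 mm, 40 to 65 g, clear with a blade set aslant in its middle. x runs along its length to the matt white end (last 34 mm), which has a blue label on its upper face; z points out of the labelled face. A notch takes away the corner at +x, +y: 14 mm along x, 14 mm along y.
- slicing_insert: The slicing insert; origin under its centre, on its lower face, same axes. At the start it rests in the slicer box, unlocked, label up, matt end under the lips, 13.5 mm short of home; its clear end overhangs the front of the box by about 47 mm and can be gripped there across the 58 mm width (the tub's wall is below the rest).
- grating_insert_center (a point): Centre (half-way up) of the grating insert: same plate, size, mass, axes, matt white end and corner notch as the slicing insert, but with an orange label and rows of round holes in its steel middle. At the start it lies flat on the worktop, label up, with its matt end pointing in almost any direction.
- grating_insert: The grating insert; origin under its centre, on its lower face, same axes (x to the notched matt end, z out of the labelled face).
- slicer_box: Slicer box, fixed: white tub 114 x 78 mm with a green collar, 89 mm high. Origin on the worktop, x is the direction in which inserts slide in, z up. Its solid reaches from x = -30 (open front) to 88 mm. Two ledges, top at z = 70 mm, y = +-22 to +-39, x = -30 to 66, carry the insert's long edges; nothing stands above them at x < 0. A small grey turn lock sits on its -y side.
- collar_mouth (a point): Mouth of the collar's slide, at an insert's centre height, x = 16 mm in the box frame; axes as the box. From here to the stop 50 mm further on, side fences leave 2 mm of play each side of the insert; in the 16 mm before it they flare to about 7 mm each side. Lips over the long edges begin 8 mm after it (3 mm of play above, from 16 mm after it): beyond that an insert only slides along x.
- collar_key (a point): Centre of the orange key block (12 mm along x, 12 mm along y) fixed in the far corner of the collar at +y, x = 54 to 66 mm in the box frame. Only the notched corner of an insert that is label up and notched end first passes it; any other way round the insert stops 12 mm short of the fixed stop, which is at x = 66 mm.
- seat_home (a point): Where the centre of an insert lies when it is fully home: 74.5 mm above the worktop, x = 1 mm, y = 0 in the box frame; axes as the box. The insert's leading edge then meets the fixed stop and its clear end overhangs the front of the box by 34 mm, room for fingers across its width.
- ejector (a joint): Spring ejector of the slicer box, an orange plunger in the middle of the far end that an entering insert pushes in: 0 m when out, 0.012 m when an insert is fully home. It pushes back with about 3 N at 0 and 6 N at 0.012 and drives the insert out again if it is let go.
- tuna_tin: Closed tin, upright, 86 mm diameter x 40 mm high; origin at the centre of its underside. Reference object, stays where it is.
- shaker: Small shaker with a red cap, upright, 43 mm diameter x 76 mm high; origin at the centre of its underside. Reference object, stays where it is; it and the tin stand about 0.22 to 0.27 m apart, in either order.
- onion: Red onion, 67 mm across x 71 mm high, in front of the dish rack; origin under its centre. Bystander.
- lime: Lime, 53 x 46 x 48 mm, near the onion; origin under its centre. Bystander.
Not all that is in view belongs to the job. What is shaped like the slicing_insert but pink is not meant.

How it is judged:
By the outcome, as a careful person would: the job done as asked, in the order asked, and still so for the second after the job is handed in, while the arm keeps its last pose, push and grip.
It also fails if it takes over 61 s, if anything falls off the work surface, if the arm or the gripper's body presses on something with over 40 N, if the wrist force passes 120 N, or if a joint passes its speed limit or range.

ROBOT

A 6-joint arm with a two-finger parallel gripper is mounted at the origin on a cart in front of the work surface, level with it; the furniture and walls round the work are solid. World frame = base frame: x ahead of the robot, y to its left, z up, the work surface at z = 0. Lengths are in m, angles in degrees, forces in N, time in s.
With the tool pointing down it reaches from about 0.4 to 0.825 m from the base axis. Payload 7 kg.
Tool frame: the origin (TCP) lies at the very end of the fingers, on their centre line; the grasp point (between the pads) lies 19 mm behind it; z points along the fingers, y is the line along which they close (so a half turn about z gives the same grasp; the last joint's range is limited). The gripper opens to 88 mm and grips with 3 to 60 N. Pads are 19 mm wide; open, the fingers measure 130 mm over their backs; the gripper's body (78 mm by 193 mm) begins 47 mm behind the grasp point.
Start: joints at [-52.993, 20.546, 0.682, 0, -70.136, -16.507], TCP at [0.236, -0.632, 0.227] pointing down, gripper open.
Joint ranges: [-176.03, 176.03], [-82.01, 121.73], [-58.28, 71.71], [-173.87, 95.51], [-174.79, -0.11], [-173.66, 173.66]. Speed limits (degrees/s): [136.94, 136.94, 172.46, 180, 180, 180].

INTERFACE

Orientations are given as [roll, pitch, yaw] about the fixed x, y, z axes, in that order (R = Rz(yaw) Ry(pitch) Rx(roll)).
In Python, from plant import observe, grab_frame, finish_job, regions_of, tip_of gives the robot as it stands.
- The arm moves only by the tool move_arm, never from a script. Its argument "deltas" is a list of rows, each an object of numbers: "gripper": the opening, from -1 (shut) to 1 (fully open); "tx", "ty", "tz": the shift along the tool's x, y, z each as a share of 20 mm, from -1 to 1; "spin": the turn about the tool's z as a share of 6 degrees, from -1 to 1. A call has 1 to 12 rows; each row shifts and turns the commanded pose from where the row before left it, along the tool's axes as they then stand; what a row does not reach is not made up. A row lasts 1/12 s, in which the tool goes at most 41.7 mm and 7.16 degrees, less where a joint would pass 70% of its speed; a pose out of reach is approached as far as the arm can. A call with a number of a shift or a turn outside -1 to 1 is refused whole. A call with a gripper value outside its range is refused whole. The fingers move at their own pace and stop on an object; "squeeze" is the grip in N (left out, the last holds). Time passes only in rows, so rows that do not move let the fingers close. It gives the time, the measured TCP pose, the force, the opening and the grip force at its end, in the units of the state.
- observe(): the state, without advancing time (a new reading comes with each control period).
- grab_frame(name): name is "side" or "top"; returns a dict with "frame" (400x640x3 uint8, red, green, blue), "mtx" (3x3 intrinsics, pixels), "k1" (the pictures are not rectified: a ray, as slopes to the right and down, at radius r is drawn at 1 + k1 r^2 times it, then the intrinsics apply), "camera_from_world" (4x4, takes a point from world to camera coordinates). Camera axes: x right, y up, looking along -z (the intrinsics and any distortion apply to the point x, -y, -z); pixel columns grow to the right and rows downward; lengths in m; the calibration is good to about 2 mm. A picture is of the moment at which its call begins. There is no depth.
- finish_job(): hands the job in; it is judged then, once.
Trained networks look in the newest picture that a camera, given by its name, has taken for a name from the list of things; names that differ only in an ending like _2 or _b are one class to them, and where a whole thing is asked for, a point or a joint stands for the part that bears it (a point fixed in the world has none). Each returns a list of dicts, best first, with "score" (0 to 1); they miss things now and then, are a little off and sometimes report something else, mostly with a low value. They report only what shows in the picture. A call takes as long as a camera call. They do not tell look-alikes from the thing itself.
- regions_of(name, camera): "pixels" (400x640 bool, what is visible of it).
- tip_of(name, camera): "point" ([x, y, z] in m, in world coordinates, good to about 4 mm: a listed point, or the origin of a listed thing).
The state is a dict: "clock": time; "qpos": joint angles; "qvel": joint speeds; "effort": joint torques, N m; "tcp_pos": TCP position; "tcp_rot": TCP orientation; "ft_force": force on the tool from outside, world axes, zero at the start; "moment": the same for the moment, N m; "width": finger opening in m; "gripper_force": force on a finger pad.
Only numpy, scipy, OpenCV 4.12 (cv2) and the standard library are available. Lean on these libraries where they do the work, as an engineer would, in place of code of your own. Each camera call takes 0.05 s, during which the arm holds its last target. There are 200 camera calls.

## Working session

There is one attempt and no reset: what is moved stays moved. The work goes in short steps, Python scripts to look and compute and a tool call to move; the robot and the scene stay as the last step left them, time stands still between calls to the robot, and variables do not carry over. Pictures are saved under pics/ and viewed, at most 10 in all, crops included, and the job is handed in when it is done.

Besides the shell and the picture viewer there is one more tool, called after "Emit:" by a JSON object that holds its "name" and its "arguments". move_arm: Moves the arm, as the interface text tells. Shift numbers are shares of 20 mm and turn numbers shares of 6 degrees, none past 1 either way. Its arguments: {"type":"object","properties":{"deltas":{"type":"array"},"squeeze":{"type":"number"}},"required":["deltas"]}

```bash
mkdir -p pics; ls; cat > h.py <<'E'
import numpy as np, cv2
from plant import observe, grab_frame, finish_job, regions_of, tip_of
def pix2plane(f,uv,z):
    uv=np.atleast_2d(np.array(uv,float)); K=np.array(f['mtx']); 
    d=cv2.undistortPoints(uv.reshape(-1,1,2),K,np.array([f['k1'],0,0,0.])).reshape(-1,2)
    T=np.linalg.inv(np.array(f['camera_from_world']))
    r=np.c_[d[:,0],-d[:,1],-np.ones(len(d))]@T[:3,:3].T; c=T[:3,3]
    return c+r*((z-c[2])/r[:,2:3])
def proj(f,P):
    P=np.atleast_2d(P); T=np.array(f['camera_from_world']); K=np.array(f['mtx'])
    q=P@T[:3,:3].T+T[:3,3]; s=np.c_[q[:,0],-q[:,1]]/-q[:,2:3]
    s=s*(1+f['k1']*(s**2).sum(1,keepdims=True)); return s@K[:2,:2].T+K[:2,2]
def save(f,n): cv2.imwrite('pics/'+n,cv2.cvtColor(f['frame'],cv2.COLOR_RGB2BGR))
E
python3 - <<'E'
from h import *
for c in ('top','side'):
    f=grab_frame(c); save(f,c+'0.png')
    T=np.linalg.inv(f['camera_from_world']); print(c,T[:3,3].round(3),f['k1'],f['mtx'][0][0])
    for n in ['slicing_insert_center','slicing_insert','grating_insert_center','grating_insert','slicer_box','collar_mouth','collar_key','seat_home','tuna_tin','shaker','onion']:
        print(n,[(round(r['score'],2),np.round(r['point'],3).tolist()) for r in tip_of(n,c)][:3])
print(observe())
E
```

```text
pics
top [0.387 0.029 1.001] -0.07847188212501459 430.35297011159986
slicing_insert_center [(0.91, [0.425, -0.234, 0.003]), (0.89, [0.558, -0.302, 0.076])]
slicing_insert [(0.9, [0.423, -0.235, 0.0]), (0.83, [0.56, -0.299, 0.069]), (0.52, [0.569, -0.296, 0.075])]
grating_insert_center [(0.67, [0.477, 0.316, 0.006]), (0.62, [0.52, -0.116, 0.001]), (0.25, [0.568, -0.297, 0.002])]
grating_insert [(0.75, [0.482, 0.313, 0.001])]
slicer_box [(0.82, [0.566, -0.296, 0.001])]
collar_mouth [(0.58, [0.582, -0.29, 0.079])]
collar_key [(0.85, [0.622, -0.258, 0.073])]
seat_home [(0.74, [0.566, -0.297, 0.074])]
tuna_tin [(0.71, [0.494, 0.117, -0.0]), (0.62, [0.592, 0.17, 0.003])]
shaker [(0.63, [0.517, -0.116, 0.003])]
onion [(0.79, [0.599, 0.111, 0.004])]
side [0.403 1.062 0.921] -0.12415241416640242 507.90535269035774
slicing_insert_center [(0.98, [0.557, -0.301, 0.075]), (0.68, [0.42, -0.234, 0.006]), (0.68, [0.491, 0.12, 0.001])]
slicing_insert [(0.79, [0.559, -0.298, 0.07]), (0.61, [0.423, -0.23, 0.002])]
grating_insert_center [(0.56, [0.479, 0.32, 0.002])]
grating_insert [(0.62, [0.475, 0.316
[... 271 characters left out ...]
0.522, -0.116, 0.004])]
onion []
{'clock': 1.2, 'qpos': array([-5.29926460e+01,  2.05478921e+01,  6.81382575e-01,  9.05751799e-04,
       -7.01357905e+01, -1.65061887e+01]), 'qvel': array([ 0.05921133,  0.02454919, -0.00769473, -0.04571071, -0.00850186,
        0.0714935 ]), 'effort': array([-8.43108137e-05, -5.82404816e+01,  2.93296605e+01,  7.00225934e+00,
        1.24150392e-02, -5.25704127e-05]), 'tcp_pos': array([ 0.23636374, -0.63223918,  0.22654241]), 'tcp_rot': array([ 1.79998037e+02, -1.47022139e-03, -1.59498527e+02]), 'ft_force': array([0.29560241, 0.77258232, 0.41917309]), 'moment': array([-0.0041083 ,  0.0034513 , -0.02284651]), 'gripper_force': 0.0, 'width': 0.08773911547806204}
```

View pics/top0.png

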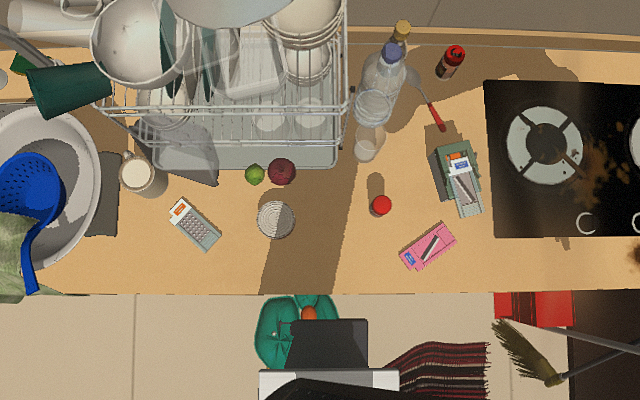

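View pics/side0.png

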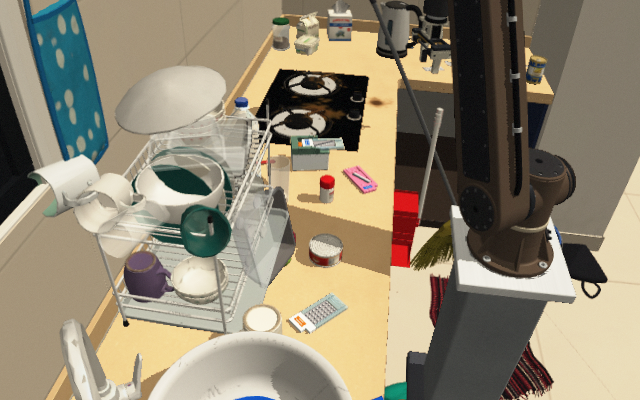

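```bash
python3 - <<'E'
import cv2,numpy as np
a=cv2.imread('pics/top0.png')
b=a[125:225,420:500]; c=a[190:260,155:235]
b=cv2.resize(b,None,fx=5,fy=5,interpolation=2); c=cv2.resize(c,None,fx=5,fy=5,interpolation=2)
o=np.zeros((500,800,3),'uint8'); o[:,:400]=b; o[:350,400:]=c
cv2.imwrite('pics/crop0.png',o)
E
```

```text
(no output)
```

View pics/crop0.png

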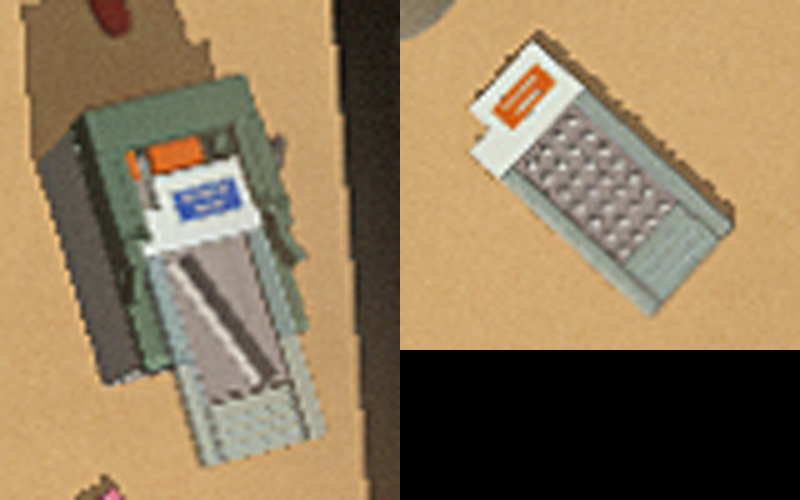

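```bash
cat >> h.py <<'E'
def rect(name,cam,z,near,f):
    best=[]
    for r in regions_of(name,cam):
        m=r['pixels'].astype('uint8'); cs,_=cv2.findContours(m,0,1)
        if not cs: continue
        c=max(cs,key=cv2.contourArea).reshape(-1,2)
        P=pix2plane(f,c,z)[:,:2]
        if np.linalg.norm(P.mean(0)-near)>.08: continue
        (ce,wh,a)=cv2.minAreaRect((P*1000).astype('float32'))
        if wh[0]<wh[1]: a+=90
        best.append((round(r['score'],2),np.round(ce,1),np.round(sorted(wh),1),round(a%180,1)))
    return best
E
python3 - <<'E'
from h import *
fs={c:grab_frame(c) for c in('top','side')}
for c,f in fs.items():
    print(c,'grat',rect('grating_insert',c,.008,[.479,.316],f))
    print(c,'slic',rect('slicing_insert',c,.079,[.56,-.3],f))
    print(c,'pink',rect('slicing_insert',c,.008,[.423,-.235],f))
f=fs['top']
cr=lambda X,Y:(420+X/5,125+Y/5)
P=pix2plane(f,[cr(147,255),cr(205,465),cr(245,190),cr(325,435)],.079)
print(P.round(4)); 
for a,b in((1,0),(3,2),(3,1)):
    d=P[b]-P[a];print(np.degrees(np.arctan2(d[1],d[0])),np.linalg.norm(d))
print('end mid',P[[1,3]].mean(0))
# collar outer top z=.089
Q=pix2plane(f,[cr(82,112),cr(247,75),cr(305,330),cr(140,370)],.085);print(Q.round(4))
for a,b in((0,1),(3,0),(2,1)):
    d=Q[b]-Q[a];print(np.degrees(np.arctan2(d[1],d[0])),np.linalg.norm(d))
g=lambda X,Y:(155+(X-400)/5,190+Y/5)
G=pix2plane(f,[g(540,32),g(733,222),g(655,315),g(500,178)],.008);print(G.round(4))
for a,b in((1,0),(2,3),(1,2)):
    d=G[b]-G[a];print(np.degrees(np.arctan2(d[1],d[0])),np.linalg.norm(d))
E
```

```text
top grat [(0.68, array([478.2, 312.4]), array([ 59.1, 130.8]), 47.4)]
top slic [(0.62, array([ 555.1, -302.4]), array([ 62.4, 131.7]), 14.3)]
top pink [(0.91, array([ 421.8, -233.5]), array([ 63.5, 133.6]), 124.7)]
side grat [(0.98, array([478.2, 319.1]), array([ 63. , 134.5]), 47.2)]
side slic [(0.84, array([ 553. , -290.3]), array([ 71.2, 129.4]), 10.9)]
side pink [(0.61, array([ 422.1, -227.9]), array([ 63.8, 135.7]), 125.0)]
[[ 0.5787 -0.2697  0.079 ]
 [ 0.4851 -0.2912  0.079 ]
 [ 0.6084 -0.3159  0.079 ]
 [ 0.4981 -0.346   0.079 ]]
12.920669205570201 0.09602401013482732
15.255993554350109 0.11431620055979022
103.35438389141952 0.05632411338599474
end mid [ 0.4915777  -0.31859474  0.079     ]
[[ 0.6421 -0.2417  0.085 ]
 [ 0.6597 -0.3178  0.085 ]
 [ 0.5439 -0.3372  0.085 ]
 [ 0.5262 -0.2622  0.085 ]]
-76.96788398522622 0.0780823457232367
10.034086982056872 0.11767371626647886
9.544511335173496 0.11741738613194914
[[0.5456 0.337  0.008 ]
 [0.4565 0.2437 0.008 ]
 [0.4137 0.2787 0.008 ]
 [0.477  0.3531 0.008 ]]
46.323173140086865 0.12902967199815568
49.62094429843898 0.0976769334166565
140.69065401672086 0.05526367528214246
```

```bash
cat >> h.py <<'E'
def plan(x,y,z,yaw):
    s=observe(); p=s['tcp_pos']; y0=s['tcp_rot'][2]; d=(yaw-y0+180)%360-180
    a=np.radians(yaw); w=np.array([x,y,z])-p
    t=np.array([np.cos(a)*w[0]+np.sin(a)*w[1], np.sin(a)*w[0]-np.cos(a)*w[1], -w[2]])
    print('now',p.round(4),round(y0,2),'w',round(s['width'],4),'t',round(s['clock'],1),'F',s['ft_force'].round(1),'| spin',round(-d/6,2),'then txyz total',(t/.02).round(2))
E
python3 -c "
from h import *
plan(.5085,-.313,.13,-166)"
```

```text
now [ 0.2364 -0.6322  0.2266] -159.5 w 0.0882 t 1.6 F [-0.6  0.2  0.3] | spin 1.08 then txyz total [-17.06  12.2    4.83]
```

Emit:
{"name": "move_arm", "arguments": {"deltas": [{"spin": 0.54, "gripper": 1}, {"spin": 0.54}, {"tx": -0.85, "ty": 0.61, "tz": 0.2}, {"tx": -0.85, "ty": 0.61, "tz": 0.2}, {"tx": -0.85, "ty": 0.61, "tz": 0.2}, {"tx": -0.85, "ty": 0.61, "tz": 0.2}, {"tx": -0.85, "ty": 0.61, "tz": 0.2}, {"tx": -0.85, "ty": 0.61, "tz": 0.2}, {"tx": -0.85, "ty": 0.61, "tz": 0.2}, {"tx": -0.85, "ty": 0.61, "tz": 0.2}, {"tx": -0.85, "ty": 0.61, "tz": 0.2}, {"tx": -0.85, "ty": 0.61, "tz": 0.2}]}}

```text
invalid input at $.deltas[0]: expected keys gripper, tx, ty, tz, spin
```

Emit:
{"name": "move_arm", "arguments": {"deltas": [{"tx": -0.85, "ty": 0.61, "tz": 0.2}, {"tx": -0.85, "ty": 0.61, "tz": 0.2}, {"tx": -0.85, "ty": 0.61, "tz": 0.2}, {"tx": -0.85, "ty": 0.61, "tz": 0.2}, {"tx": -0.85, "ty": 0.61, "tz": 0.2}, {"tx": -0.85, "ty": 0.61, "tz": 0.2}, {"tx": -0.85, "ty": 0.61, "tz": 0.2}, {"tx": -0.85, "ty": 0.61, "tz": 0.2}, {"tx": -0.85, "ty": 0.61, "tz": 0.2}, {"tx": -0.85, "ty": 0.61, "tz": 0.2}, {"tz": 0.2}, {"tz": 0}]}}

```text
invalid input at $.deltas[0]: expected keys gripper, tx, ty, tz, spin
```

```bash
python3 -c "
from h import *
plan(.5085,-.313,.0735,-166); print(observe()['qpos'].round(1))
f=grab_frame('top');save(f,'t1.png')
a=cv2.resize(cv2.imread('pics/t1.png')[100:250,400:560],None,fx=4,fy=4,interpolation=2);cv2.imwrite('pics/t1c.png',a)
g=grab_frame('side')
for c,n in (('top',f),('side',g)): print([(round(r['score'],2),np.round(r['point'],3)) for r in tip_of('slicing_insert_center',c)],rect('slicing_insert',c,.079,[.56,-.3],n))
"
```

```text
now [ 0.2364 -0.6322  0.2266] -159.5 w 0.0882 t 1.6 F [-0.6  0.2  0.3] | spin 1.08 then txyz total [-17.06  12.2    7.65]
[-53.   20.5   0.7   0.  -70.1 -16.5]
[(0.97, array([ 0.425, -0.231,  0.003])), (0.75, array([ 0.557, -0.3  ,  0.079]))] [(0.84, array([ 554.5, -301.7]), array([ 60.2, 132.5]), 15.1)]
[(0.81, array([ 0.418, -0.235,  0.006])), (0.65, array([ 0.556, -0.299,  0.073]))] [(0.5, array([ 585. , -236.4]), array([118.1, 192. ]), 102.2)]
```

View pics/t1c.png

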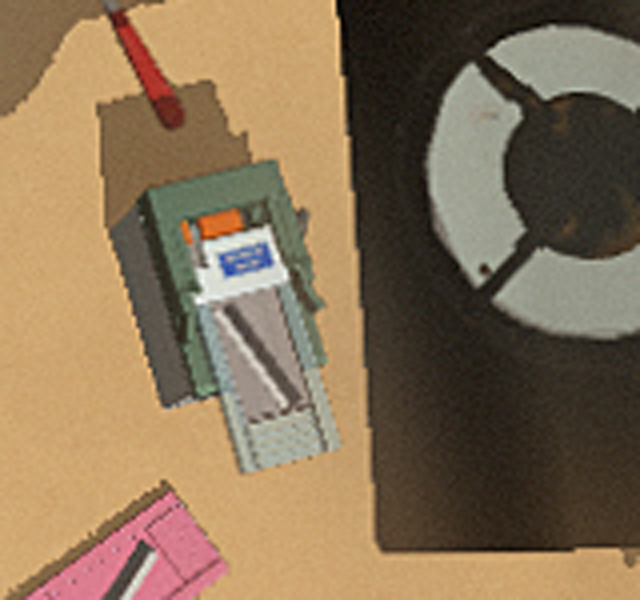

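Emit:
{"name": "move_arm", "arguments": {"deltas": [{"gripper": 1, "tx": 0, "ty": 0, "tz": 0, "spin": 0.54}, {"gripper": 1, "tx": 0, "ty": 0, "tz": 0, "spin": 0.54}, {"gripper": 1, "tx": -0.85, "ty": 0.61, "tz": 0.2, "spin": 0}, {"gripper": 1, "tx": -0.85, "ty": 0.61, "tz": 0.2, "spin": 0}, {"gripper": 1, "tx": -0.85, "ty": 0.61, "tz": 0.2, "spin": 0}, {"gripper": 1, "tx": -0.85, "ty": 0.61, "tz": 0.2, "spin": 0}, {"gripper": 1, "tx": -0.85, "ty": 0.61, "tz": 0.2, "spin": 0}, {"gripper": 1, "tx": -0.85, "ty": 0.61, "tz": 0.2, "spin": 0}, {"gripper": 1, "tx": -0.85, "ty": 0.61, "tz": 0.2, "spin": 0}, {"gripper": 1, "tx": -0.85, "ty": 0.61, "tz": 0.2, "spin": 0}, {"gripper": 1, "tx": -0.85, "ty": 0.61, "tz": 0.2, "spin": 0}, {"gripper": 1, "tx": -0.85, "ty": 0.61, "tz": 0.2, "spin": 0}]}}

```text
clock: 2.9
tcp_pos: [0.3724, -0.4719, 0.1865]
tcp_rot: [-180.0, 0.0, -166.0]
ft_force: [0.1, -0.1, 0.1]
width: 0.0875
gripper_force: 0.0
```

Emit:
{"name": "move_arm", "arguments": {"deltas": [{"gripper": 1, "tx": -0.85, "ty": 0.61, "tz": 0.2, "spin": 0}, {"gripper": 1, "tx": -0.85, "ty": 0.61, "tz": 0.2, "spin": 0}, {"gripper": 1, "tx": -0.85, "ty": 0.61, "tz": 0.2, "spin": 0}, {"gripper": 1, "tx": -0.85, "ty": 0.61, "tz": 0.2, "spin": 0}, {"gripper": 1, "tx": -0.85, "ty": 0.61, "tz": 0.2, "spin": 0}, {"gripper": 1, "tx": -0.85, "ty": 0.61, "tz": 0.2, "spin": 0}, {"gripper": 1, "tx": -0.85, "ty": 0.61, "tz": 0.2, "spin": 0}, {"gripper": 1, "tx": -0.85, "ty": 0.61, "tz": 0.2, "spin": 0}, {"gripper": 1, "tx": -0.85, "ty": 0.61, "tz": 0.2, "spin": 0}, {"gripper": 1, "tx": -0.85, "ty": 0.61, "tz": 0.2, "spin": 0}, {"gripper": 1, "tx": 0, "ty": 0, "tz": 0, "spin": 0}, {"gripper": 1, "tx": 0, "ty": 0, "tz": 0, "spin": 0}]}}

```text
clock: 3.9
tcp_pos: [0.5076, -0.3123, 0.1463]
tcp_rot: [180.0, -0.0, -165.9]
ft_force: [0.6, -0.3, -0.8]
width: 0.088
gripper_force: 0.0
```

```bash
python3 -c "
from h import *
plan(.5085,-.313,.0735,-166); print(observe()['qpos'].round(1))
"
```

```text
now [ 0.5076 -0.3123  0.1463] -165.87 w 0.088 t 3.9 F [ 0.6 -0.3 -0.8] | spin 0.02 then txyz total [-0.03 -0.04  3.64]
[-12.8  16.8 -15.8   0.  -57.4 -63. ]
```

Emit:
{"name": "move_arm", "arguments": {"deltas": [{"gripper": 1, "tx": 0, "ty": 0, "tz": 0.8, "spin": 0}, {"gripper": 1, "tx": 0, "ty": 0, "tz": 0.8, "spin": 0}, {"gripper": 1, "tx": 0, "ty": 0, "tz": 0.8, "spin": 0}, {"gripper": 1, "tx": 0, "ty": 0, "tz": 0.8, "spin": 0}, {"gripper": 1, "tx": 0, "ty": 0, "tz": 0.5, "spin": 0}, {"gripper": 0.2, "tx": 0, "ty": 0, "tz": 0, "spin": 0}, {"gripper": 0.2, "tx": 0, "ty": 0, "tz": 0, "spin": 0}, {"gripper": 0.2, "tx": 0, "ty": 0, "tz": 0, "spin": 0}, {"gripper": 0.2, "tx": 0, "ty": 0, "tz": 0, "spin": 0}, {"gripper": 0.2, "tx": 0, "ty": 0, "tz": 0, "spin": 0}, {"gripper": 0.2, "tx": 0, "ty": 0, "tz": 0, "spin": 0}, {"gripper": 0.2, "tx": 0, "ty": 0, "tz": 0, "spin": 0}], "squeeze": 25}}

```text
clock: 4.9
tcp_pos: [0.5076, -0.3133, 0.0733]
tcp_rot: [-180.0, 0.1, -166.0]
ft_force: [0.6, 0.3, 1.8]
width: 0.0578
gripper_force: 25.0
```

Emit:
{"name": "move_arm", "arguments": {"deltas": [{"gripper": 0.2, "tx": 0.3, "ty": 0, "tz": 0, "spin": 0}, {"gripper": 0.2, "tx": 0.4, "ty": 0, "tz": 0, "spin": 0}, {"gripper": 0.2, "tx": 0.5, "ty": 0, "tz": 0, "spin": 0}, {"gripper": 0.2, "tx": 0.5, "ty": 0, "tz": 0, "spin": 0}, {"gripper": 0.2, "tx": 0.5, "ty": 0, "tz": 0, "spin": 0}, {"gripper": 0.2, "tx": 0.5, "ty": 0, "tz": 0, "spin": 0}]}}

```text
clock: 5.4
tcp_pos: [0.4532, -0.3264, 0.0725]
tcp_rot: [180.0, -0.0, -166.0]
ft_force: [0.6, -0.0, 0.3]
width: 0.0578
gripper_force: 25.0
```

```bash
python3 -c "
from h import *
plan(.4376,-.3307,.0735,-166)
f=grab_frame('top');g=grab_frame('side')
save(f,'t2.png');save(g,'s2.png')
a=cv2.resize(cv2.imread('pics/t2.png')[110:250,390:530],None,fx=3,fy=3,interpolation=2);b=cv2.resize(cv2.imread('pics/s2.png')[90:230,250:380],None,fx=3,fy=3,interpolation=2);cv2.imwrite('pics/c2.png',np.hstack([a,b]))
"
```

```text
now [ 0.4532 -0.3264  0.0725] -166.0 w 0.0578 t 5.4 F [ 0.6 -0.   0.3] | spin -0.0 then txyz total [ 0.81 -0.02 -0.05]
```

View pics/c2.png

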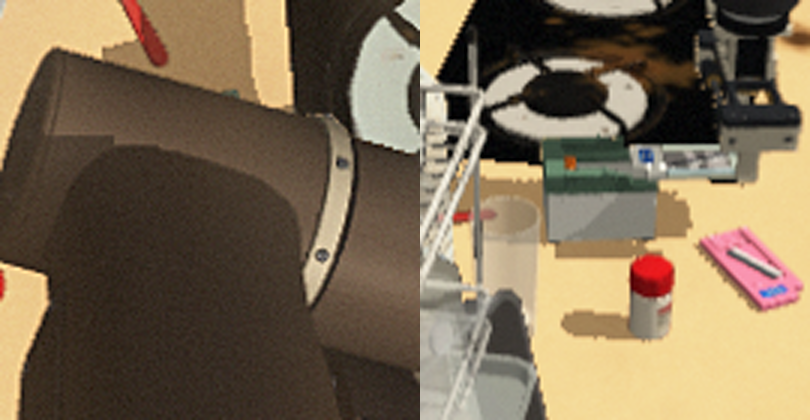

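Emit:
{"name": "move_arm", "arguments": {"deltas": [{"gripper": 0.2, "tx": 0.6, "ty": 0, "tz": 0, "spin": 0}, {"gripper": 0.2, "tx": 0.6, "ty": 0, "tz": 0, "spin": 0}, {"gripper": 0.2, "tx": 0.3, "ty": 0, "tz": -0.5, "spin": 0}, {"gripper": 0.2, "tx": 0, "ty": 0, "tz": -0.8, "spin": 0}, {"gripper": 0.2, "tx": 0, "ty": 0, "tz": -0.8, "spin": 0}, {"gripper": 0.2, "tx": 0, "ty": 0, "tz": -0.8, "spin": 0}, {"gripper": 0.2, "tx": 0, "ty": 0, "tz": -0.8, "spin": 0.4}, {"gripper": 0.2, "tx": 0, "ty": 0, "tz": 0, "spin": 0.6}, {"gripper": 0.2, "tx": 0, "ty": 0, "tz": 0, "spin": 0.6}, {"gripper": 0.2, "tx": 0, "ty": 0, "tz": 0, "spin": 0.6}, {"gripper": 0.2, "tx": 0, "ty": 0, "tz": 0, "spin": 0.1}]}}

```text
clock: 6.42
tcp_pos: [0.425, -0.3335, 0.1472]
tcp_rot: [180.0, 0.0, -180.0]
ft_force: [0.3, -0.8, 0.3]
width: 0.0578
gripper_force: 25.0
```

```bash
python3 -c "
from h import *
plan(.45,-.001,.15,180)
"
```

```text
now [ 0.425  -0.3335  0.1472] -179.96 w 0.0578 t 6.4 F [ 0.3 -0.8  0.3] | spin 0.01 then txyz total [-1.25 16.63 -0.14]
```

Emit:
{"name": "move_arm", "arguments": {"deltas": [{"gripper": 0.2, "tx": -0.1, "ty": 0.3, "tz": 0, "spin": 0}, {"gripper": 0.2, "tx": -0.1, "ty": 0.6, "tz": 0, "spin": 0}, {"gripper": 0.2, "tx": -0.1, "ty": 0.9, "tz": 0, "spin": 0}, {"gripper": 0.2, "tx": -0.1, "ty": 0.9, "tz": 0, "spin": 0}, {"gripper": 0.2, "tx": -0.1, "ty": 0.9, "tz": 0, "spin": 0}, {"gripper": 0.2, "tx": -0.1, "ty": 0.9, "tz": 0, "spin": 0}, {"gripper": 0.2, "tx": -0.1, "ty": 0.9, "tz": 0, "spin": 0}, {"gripper": 0.2, "tx": -0.1, "ty": 0.9, "tz": 0, "spin": 0}, {"gripper": 0.2, "tx": -0.1, "ty": 0.9, "tz": 0, "spin": 0}, {"gripper": 0.2, "tx": -0.1, "ty": 0.9, "tz": 0, "spin": 0}, {"gripper": 0.2, "tx": -0.1, "ty": 0.9, "tz": 0, "spin": 0}, {"gripper": 0.2, "tx": -0.1, "ty": 0.9, "tz": 0, "spin": 0}]}}

```text
clock: 7.42
tcp_pos: [0.4485, -0.1337, 0.1466]
tcp_rot: [180.0, -0.0, -179.7]
ft_force: [1.0, 0.2, -0.7]
width: 0.0572
gripper_force: 25.0
```

Emit:
{"name": "move_arm", "arguments": {"deltas": [{"gripper": 0.2, "tx": 0, "ty": 0.9, "tz": 0, "spin": 0}, {"gripper": 0.2, "tx": 0, "ty": 0.9, "tz": 0, "spin": 0}, {"gripper": 0.2, "tx": 0, "ty": 0.9, "tz": 0, "spin": 0}, {"gripper": 0.2, "tx": 0, "ty": 0.9, "tz": 0, "spin": 0}, {"gripper": 0.2, "tx": 0, "ty": 0.9, "tz": 0, "spin": 0}, {"gripper": 0.2, "tx": 0, "ty": 0.8, "tz": 0, "spin": 0}, {"gripper": 0.2, "tx": 0, "ty": 0.7, "tz": 0, "spin": 0}, {"gripper": 0.2, "tx": 0, "ty": 0.5, "tz": 0, "spin": 0}, {"gripper": 0.2, "tx": 0, "ty": 0.23, "tz": 0, "spin": 0}, {"gripper": 0.2, "tx": 0, "ty": 0, "tz": 0, "spin": 0}]}}

```text
clock: 8.25
tcp_pos: [0.4482, 0.0001, 0.1466]
tcp_rot: [180.0, 0.0, -179.7]
ft_force: [-0.1, 0.1, -0.5]
width: 0.0575
gripper_force: 25.0
```

```bash
python3 -c "
from h import *
plan(.45,-.001,.004,180)
g=grab_frame('side');f=grab_frame('top')
for c in('top','side'):
  for n in ('shaker','tuna_tin','slicing_insert_center'): print(c,n,[(round(r['score'],2),np.round(r['point'],3)) for r in tip_of(n,c)])
save(g,'s3.png')
a=cv2.resize(cv2.imread('pics/s3.png')[90:290,240:450],None,fx=3,fy=3,interpolation=2)[:600];cv2.imwrite('pics/c3.png',a)
"
```

```text
now [4.482e-01 1.000e-04 1.466e-01] -179.65 w 0.0575 t 8.2 F [-0.1  0.1 -0.5] | spin 0.06 then txyz total [-0.09 -0.06  7.13]
top shaker [(0.36, array([0.599, 0.11 , 0.004]))]
top tuna_tin []
top slicing_insert_center [(0.86, array([ 0.422, -0.23 ,  0.003])), (0.65, array([ 0.57 , -0.298, -0.   ]))]
side shaker [(0.61, array([ 0.519, -0.117, -0.   ]))]
side tuna_tin [(0.93, array([ 0.493,  0.119, -0.004])), (0.18, array([ 0.615, -0.258,  0.077]))]
side slicing_insert_center [(0.72, array([0.499, 0.005, 0.147])), (0.51, array([ 0.42 , -0.231,  0.007]))]
```

View pics/c3.png

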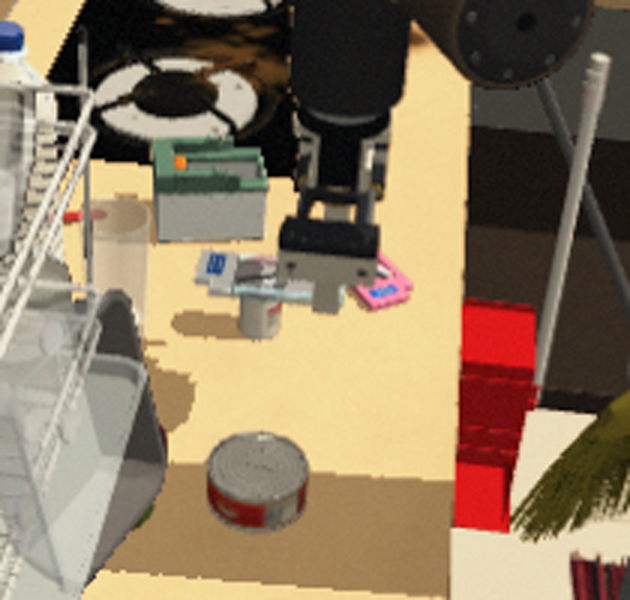

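Emit:
{"name": "move_arm", "arguments": {"deltas": [{"gripper": 0.2, "tx": 0, "ty": 0, "tz": 0.5, "spin": 0}, {"gripper": 0.2, "tx": 0, "ty": 0, "tz": 0.9, "spin": 0}, {"gripper": 0.2, "tx": 0, "ty": 0, "tz": 1, "spin": 0}, {"gripper": 0.2, "tx": 0, "ty": 0, "tz": 1, "spin": 0}, {"gripper": 0.2, "tx": 0, "ty": 0, "tz": 1, "spin": 0}, {"gripper": 0.2, "tx": 0, "ty": 0, "tz": 1, "spin": 0}, {"gripper": 0.2, "tx": 0, "ty": 0, "tz": 0.8, "spin": 0}, {"gripper": 0.2, "tx": 0, "ty": 0, "tz": 0.5, "spin": 0}, {"gripper": 0.2, "tx": 0, "ty": 0, "tz": 0.35, "spin": 0}, {"gripper": 0.2, "tx": 0, "ty": 0, "tz": 0, "spin": 0}]}}

```text
clock: 9.48
tcp_pos: [0.4478, -0.0013, 0.0044]
tcp_rot: [-179.9, -0.1, -179.8]
ft_force: [-0.9, 0.6, 0.0]
width: 0.0575
gripper_force: 25.0
```

Emit:
{"name": "move_arm", "arguments": {"deltas": [{"gripper": 0.2, "tx": 0, "ty": 0, "tz": 0.06, "spin": 0}, {"gripper": 0.2, "tx": 0, "ty": 0, "tz": 0, "spin": 0}, {"gripper": 0.6, "tx": 0, "ty": 0, "tz": 0, "spin": 0}, {"gripper": 0.6, "tx": 0, "ty": 0, "tz": 0, "spin": 0}, {"gripper": 0.6, "tx": 0, "ty": 0, "tz": 0, "spin": 0}, {"gripper": 0.6, "tx": 0, "ty": 0, "tz": 0, "spin": 0}, {"gripper": 0.6, "tx": 0, "ty": 0, "tz": -0.3, "spin": 0}, {"gripper": 0.6, "tx": 0, "ty": 0, "tz": -0.8, "spin": 0}, {"gripper": 0.6, "tx": 0, "ty": 0, "tz": -1, "spin": 0}, {"gripper": 0.6, "tx": 0, "ty": 0, "tz": -1, "spin": 0}, {"gripper": 1, "tx": 0, "ty": 0, "tz": -1, "spin": 0}, {"gripper": 1, "tx": 0, "ty": 0, "tz": -1, "spin": 0}]}}

```text
clock: 10.48
tcp_pos: [0.4482, -0.0009, 0.1079]
tcp_rot: [180.0, 0.0, -179.8]
ft_force: [1.8, 0.1, -0.0]
width: 0.0785
gripper_force: 0.0
```

```bash
python3 -c "
from h import *
plan(.444,.279,.11,-132.7)
g=grab_frame('side')
for n in ('shaker','tuna_tin','slicing_insert_center'): print(n,[(round(r['score'],2),np.round(r['point'],3)) for r in tip_of(n,'side')])
print(rect('slicing_insert','side',.008,[.498,0],g),rect('grating_insert','side',.008,[.479,.316],g))
"
```

```text
now [ 0.4482 -0.0009  0.1079] -179.78 w 0.0785 t 10.5 F [ 1.8  0.1 -0. ] | spin -7.85 then txyz total [-10.14   9.64  -0.1 ]
shaker [(0.77, array([ 0.521, -0.114,  0.003]))]
tuna_tin [(0.78, array([ 0.491,  0.118, -0.   ]))]
slicing_insert_center [(0.78, array([0.501, 0.   , 0.005])), (0.64, array([ 0.418, -0.233,  0.007]))]
[(0.96, array([496.6,   4.3]), array([ 65.5, 127.9]), 0.3)] [(0.78, array([477.4, 318.6]), array([ 61.8, 132.4]), 48.2)]
```

Emit:
{"name": "move_arm", "arguments": {"deltas": [{"gripper": 1, "tx": 0, "ty": 0, "tz": -0.3, "spin": -0.5}, {"gripper": 1, "tx": 0, "ty": 0, "tz": 0, "spin": -0.9}, {"gripper": 1, "tx": 0, "ty": 0, "tz": 0, "spin": -0.95}, {"gripper": 1, "tx": 0, "ty": 0, "tz": 0, "spin": -0.95}, {"gripper": 1, "tx": 0, "ty": 0, "tz": 0, "spin": -0.95}, {"gripper": 1, "tx": 0, "ty": 0, "tz": 0, "spin": -0.95}, {"gripper": 1, "tx": 0, "ty": 0, "tz": 0, "spin": -0.95}, {"gripper": 1, "tx": 0, "ty": 0, "tz": 0, "spin": -0.9}, {"gripper": 1, "tx": 0, "ty": 0, "tz": 0, "spin": -0.8}]}}

```text
clock: 11.53
tcp_pos: [0.4476, -0.0011, 0.1113]
tcp_rot: [179.9, -0.1, -132.4]
ft_force: [0.6, -0.0, 0.1]
width: 0.0876
gripper_force: 0.0
```

Emit:
{"name": "move_arm", "arguments": {"deltas": [{"gripper": 1, "tx": -0.5, "ty": 0.48, "tz": 0, "spin": 0}, {"gripper": 1, "tx": -0.9, "ty": 0.86, "tz": 0, "spin": 0}, {"gripper": 1, "tx": -0.95, "ty": 0.9, "tz": 0, "spin": 0}, {"gripper": 1, "tx": -0.95, "ty": 0.9, "tz": 0, "spin": 0}, {"gripper": 1, "tx": -0.95, "ty": 0.9, "tz": 0, "spin": 0}, {"gripper": 1, "tx": -0.95, "ty": 0.9, "tz": 0, "spin": 0}, {"gripper": 1, "tx": -0.95, "ty": 0.9, "tz": 0, "spin": 0}, {"gripper": 1, "tx": -0.95, "ty": 0.9, "tz": 0, "spin": 0}, {"gripper": 1, "tx": -0.95, "ty": 0.9, "tz": 0, "spin": 0}, {"gripper": 1, "tx": -0.95, "ty": 0.9, "tz": 0, "spin": 0}, {"gripper": 1, "tx": -0.95, "ty": 0.9, "tz": 0, "spin": 0}, {"gripper": 1, "tx": -0.2, "ty": 0.2, "tz": 0, "spin": 0}]}}

```text
clock: 12.53
tcp_pos: [0.4443, 0.282, 0.1112]
tcp_rot: [-180.0, -0.1, -132.6]
ft_force: [0.6, 0.3, 0.4]
width: 0.0876
gripper_force: 0.0
```

```bash
python3 -c "
from h import *
plan(.444,.279,.003,-132.7)
g=grab_frame('side');f=grab_frame('top')
for c,n in (('top',f),('side',g)): print([(round(r['score'],2),np.round(r['point'],3)) for r in tip_of('grating_insert_center',c)],rect('grating_insert',c,.008,[.479,.316],n), rect('slicing_insert',c,.008,[.498,0],n))
save(g,'s4.png')
a=cv2.resize(cv2.imread('pics/s4.png')[180:360,230:430],None,fx=3,fy=3,interpolation=2)
b=cv2.resize(cv2.cvtColor(f['frame'],4)[180:280,150:350],None,fx=1,fy=1);cv2.imwrite('pics/c4.png',a)
"
```

```text
now [0.4443 0.282  0.1112] -132.57 w 0.0876 t 12.5 F [0.6 0.3 0.4] | spin 0.02 then txyz total [ 0.12 -0.09  5.41]
[(0.63, array([0.481, 0.316, 0.006]))] [(0.65, array([443.6, 274.8]), array([29.9, 58. ]), 136.2)] [(0.73, array([498. ,  -3.3]), array([ 57.7, 128.7]), 179.8)]
[(0.73, array([0.479, 0.317, 0.002])), (0.72, array([ 0.568, -0.301,  0.004])), (0.66, array([ 0.589, -0.295,  0.076]))] [(0.66, array([477.5, 318. ]), array([ 62.1, 133.8]), 47.5)] []
```

View pics/c4.png

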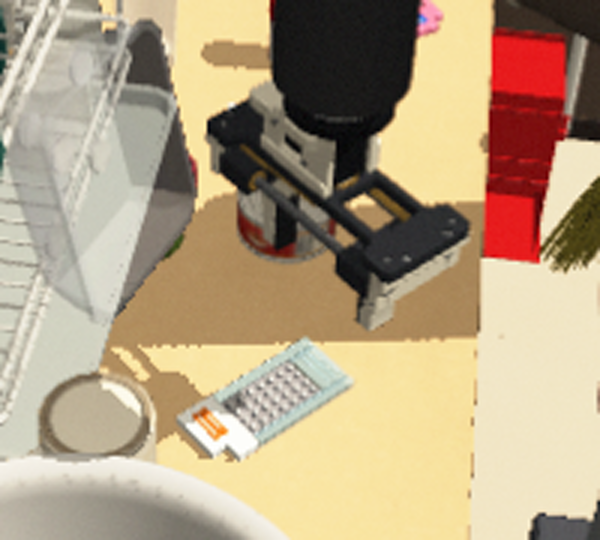

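Emit:
{"name": "move_arm", "arguments": {"deltas": [{"gripper": 1, "tx": 0.1, "ty": -0.05, "tz": 0.5, "spin": 0}, {"gripper": 1, "tx": 0, "ty": 0, "tz": 0.9, "spin": 0}, {"gripper": 1, "tx": 0, "ty": 0, "tz": 1, "spin": 0}, {"gripper": 1, "tx": 0, "ty": 0, "tz": 1, "spin": 0}, {"gripper": 1, "tx": 0, "ty": 0, "tz": 0.8, "spin": 0}, {"gripper": 1, "tx": 0, "ty": 0, "tz": 0.6, "spin": 0}, {"gripper": 1, "tx": 0, "ty": 0, "tz": 0.4, "spin": 0}, {"gripper": 1, "tx": 0, "ty": 0, "tz": 0.2, "spin": 0}, {"gripper": 1, "tx": 0, "ty": 0, "tz": 0, "spin": 0}]}}

```text
clock: 13.68
tcp_pos: [0.4433, 0.2763, 0.0035]
tcp_rot: [-180.0, -0.1, -132.7]
ft_force: [-0.4, 0.4, 1.3]
width: 0.0876
gripper_force: 0.0
```

Emit:
{"name": "move_arm", "arguments": {"deltas": [{"gripper": 0.2, "tx": 0, "ty": 0, "tz": 0, "spin": 0}, {"gripper": 0.2, "tx": 0, "ty": 0, "tz": 0, "spin": 0}, {"gripper": 0.2, "tx": 0, "ty": 0, "tz": 0, "spin": 0}, {"gripper": 0.2, "tx": 0, "ty": 0, "tz": 0, "spin": 0}, {"gripper": 0.2, "tx": 0, "ty": 0, "tz": 0, "spin": 0}, {"gripper": 0.2, "tx": 0, "ty": 0, "tz": 0, "spin": 0}, {"gripper": 0.2, "tx": 0, "ty": 0, "tz": 0, "spin": 0}, {"gripper": 0.2, "tx": 0, "ty": 0, "tz": 0, "spin": 0}], "squeeze": 45}}

```text
clock: 14.35
tcp_pos: [0.4437, 0.2772, 0.0048]
tcp_rot: [-180.0, 0.0, -132.7]
ft_force: [-1.3, 1.2, 5.5]
width: 0.0572
gripper_force: 45.0
```

Emit:
{"name": "move_arm", "arguments": {"deltas": [{"gripper": 0.2, "tx": 0, "ty": 0, "tz": -0.4, "spin": 0}, {"gripper": 0.2, "tx": 0, "ty": 0, "tz": -0.8, "spin": 0}, {"gripper": 0.2, "tx": 0, "ty": 0, "tz": -1, "spin": 0}, {"gripper": 0.2, "tx": 0, "ty": 0, "tz": -1, "spin": 0}, {"gripper": 0.2, "tx": 0, "ty": 0, "tz": -1, "spin": 0}, {"gripper": 0.2, "tx": 0, "ty": 0, "tz": -1, "spin": 0}, {"gripper": 0.2, "tx": 0, "ty": 0, "tz": -1, "spin": 0}, {"gripper": 0.2, "tx": 0, "ty": 0, "tz": -0.8, "spin": 0}, {"gripper": 0.2, "tx": 0, "ty": 0, "tz": -0.4, "spin": 0}]}}

```text
clock: 15.1
tcp_pos: [0.4442, 0.2775, 0.1549]
tcp_rot: [-180.0, 0.2, -132.7]
ft_force: [-0.5, 0.3, -0.2]
width: 0.0569
gripper_force: 45.0
```

```bash
cat > box.py <<'E'
from h import *
from scipy.optimize import minimize
fs={};ms={};pts={}
for k in range(2):
  for c in('top','side'):
    fs[c]=grab_frame(c)
    for n in('slicer_box','collar_mouth','collar_key','seat_home'):
        for r in tip_of(n,c):
            if np.linalg.norm(np.array(r['point'])[:2]-[.58,-.29])<.08: pts.setdefault(n,[]).append(r['point']); break
    ms.setdefault(c,[])
    for r in regions_of('slicer_box',c)[:1]: ms[c].append(r['pixels']); print(c,r['score'],r['pixels'].sum())
for n in pts: print(n,np.mean(pts[n],0).round(4),np.std(pts[n],0).round(4),len(pts[n]))
def sil(f,p):
    x,y,a=p[0],p[1],np.radians(p[2]); o=np.zeros((400,640),'uint8')
    for lo,hi,z in((-.03,.0,.07),(0,.088,.089)):
        P=np.array([[x+np.cos(a)*u-np.sin(a)*v,y+np.sin(a)*u+np.cos(a)*v,w] for u in(lo,hi) for v in(-.039,.039) for w in(0,z)])
        h=cv2.convexHull(proj(f,P).astype('float32'))
        cv2.fillConvexPoly(o,np.round(h*16).astype('int32'),1,shift=4)
    return o>0
def cost(p,cams):
    c=0
    for k in cams:
        for m in ms[k]:
            s=sil(fs[k],p); c-=(s&m).sum()/(s|m).sum()
    return c
for cams in(['top'],['side'],['top','side']):
    r=min((minimize(cost,[.566,-.296,a],args=(cams,),method='Nelder-Mead',options=dict(initial_simplex=[[.566,-.296,a],[.572,-.296,a],[.566,-.29,a],[.566,-.296,a+4]])) for a in(9,13,17)),key=lambda r:r.fun)
    print(cams,r.x.round(4),r.fun)
E
python3 box.py; python3 -c "
from h import *
plan(.4,-.33,.15,-166)
for c in('side','top'): f=grab_frame(c);print([(round(r['score'],2),np.round(r['point'],3)) for r in tip_of('grating_insert_center',c)],rect('grating_insert',c,.155,[.479,.316],f))
f=grab_frame('top');save(f,'t5.png');g=grab_frame('side');save(g,'s5.png')
a=cv2.resize(cv2.imread('pics/t5.png')[130:210,425:505],(400,400),interpolation=2)
b=cv2.resize(cv2.imread('pics/s5.png')[180:340,230:390],(400,400),interpolation=2)
cv2.imwrite('pics/c5.png',np.hstack([a,b]))
"
```

```text
top 0.88 2450
side 0.76 1096
top 0.59 2400
side 0.74 1052
slicer_box [ 0.567  -0.298   0.0026] [0.0017 0.0016 0.0018] 4
collar_mouth [ 0.5852 -0.2926  0.0749] [0.0015 0.001  0.0036] 4
collar_key [ 0.618  -0.257   0.0765] [0.0019 0.0017 0.0007] 4
seat_home [ 0.5682 -0.2951  0.0748] [0.001  0.0013 0.0016] 4
['top'] [ 0.5686 -0.3009 13.7734] -1.8623538106781765
['side'] [ 0.5697 -0.2946 10.5774] -1.5804081446875193
['top', 'side'] [ 0.5704 -0.2997 10.9409] -3.416195700766847
now [0.4436 0.277  0.1524] -132.68 w 0.057 t 16.3 F [ 0.3 -0.1 -1.3] | spin 5.55 then txyz total [  9.46 -28.92   0.12]
[(0.94, array([0.482, 0.32 , 0.152]))] [(0.69, array([477.6, 319.6]), array([ 66.4, 134.7]), 46.0)]
[] [(0.59, array([530.1, 341.5]), array([14.8, 19.6]), 136.3)]
```

View pics/c5.png

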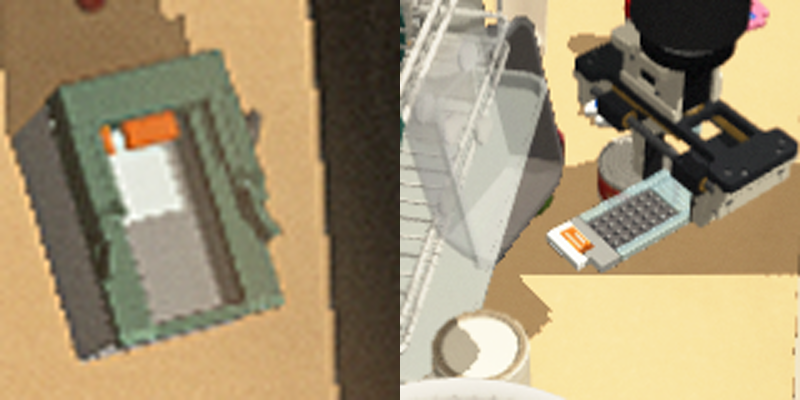

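```bash
python3 - <<'E'
from h import *
f=grab_frame('top')
c=lambda X,Y:(425+X/5-.4,130+Y/5-.4)
B=pix2plane(f,[c(60,100),c(215,55)],.089); 
for z in(.07,.089):
    F=pix2plane(f,[c(122,345),c(280,305)],z)
    print(z,F.round(4))
    d=B.mean(0)-F.mean(0); print('axis',np.degrees(np.arctan2(d[1],d[0])),np.linalg.norm(d[:2]), 'w',np.linalg.norm(F[0]-F[1]),np.linalg.norm(B[0]-B[1]))
    for P in(B,F): e=P[0]-P[1]; print(np.degrees(np.arctan2(e[1],e[0]))-90)
print(B.round(4))
E
```

```text
0.07 [[ 0.5294 -0.2693  0.07  ]
 [ 0.5474 -0.3424  0.07  ]]
axis 15.226205577456248 0.11206580629026545 w 0.07527552658182976 0.07438881090750893
16.49275604380273
13.828738345343794
0.089 [[ 0.5265 -0.2632  0.089 ]
 [ 0.5441 -0.3348  0.089 ]]
axis 11.484050245190891 0.11350269218988215 w 0.07373999544645346 0.07438881090750893
16.49275604380273
13.828738345343837
[[ 0.636  -0.2407  0.089 ]
 [ 0.6571 -0.312   0.089 ]]
```

Emit:
{"name": "move_arm", "arguments": {"deltas": [{"gripper": 0.2, "tx": 0, "ty": 0, "tz": 0, "spin": 0.5}, {"gripper": 0.2, "tx": 0, "ty": 0, "tz": 0, "spin": 0.8}, {"gripper": 0.2, "tx": 0, "ty": 0, "tz": 0, "spin": 0.9}, {"gripper": 0.2, "tx": 0, "ty": 0, "tz": 0, "spin": 0.9}, {"gripper": 0.2, "tx": 0, "ty": 0, "tz": 0, "spin": 0.9}, {"gripper": 0.2, "tx": 0, "ty": 0, "tz": 0, "spin": 0.8}, {"gripper": 0.2, "tx": 0, "ty": 0, "tz": 0, "spin": 0.5}, {"gripper": 0.2, "tx": 0, "ty": 0, "tz": 0, "spin": 0.25}, {"gripper": 0.2, "tx": 0, "ty": 0, "tz": 0, "spin": 0}]}}

```text
clock: 17.5
tcp_pos: [0.4436, 0.277, 0.1524]
tcp_rot: [180.0, 0.0, -166.0]
ft_force: [-0.0, -0.2, -0.3]
width: 0.0568
gripper_force: 45.0
```

```bash
python3 -c "
from h import *
plan(.405,-.338,.15,-166)
"
```

```text
now [0.4436 0.277  0.1524] -166.05 w 0.0568 t 17.5 F [-0.  -0.2 -0.3] | spin -0.01 then txyz total [  9.31 -29.37   0.12]
```

Emit:
{"name": "move_arm", "arguments": {"deltas": [{"gripper": 0.2, "tx": 0.16, "ty": -0.5, "tz": 0, "spin": 0}, {"gripper": 0.2, "tx": 0.285, "ty": -0.9, "tz": 0, "spin": 0}, {"gripper": 0.2, "tx": 0.285, "ty": -0.9, "tz": 0, "spin": 0}, {"gripper": 0.2, "tx": 0.285, "ty": -0.9, "tz": 0, "spin": 0}, {"gripper": 0.2, "tx": 0.285, "ty": -0.9, "tz": 0, "spin": 0}, {"gripper": 0.2, "tx": 0.285, "ty": -0.9, "tz": 0, "spin": 0}, {"gripper": 0.2, "tx": 0.285, "ty": -0.9, "tz": 0, "spin": 0}, {"gripper": 0.2, "tx": 0.285, "ty": -0.9, "tz": 0, "spin": 0}, {"gripper": 0.2, "tx": 0.285, "ty": -0.9, "tz": 0, "spin": 0}, {"gripper": 0.2, "tx": 0.285, "ty": -0.9, "tz": 0, "spin": 0}, {"gripper": 0.2, "tx": 0.285, "ty": -0.9, "tz": 0, "spin": 0}, {"gripper": 0.2, "tx": 0.285, "ty": -0.9, "tz": 0, "spin": 0}]}}

```text
clock: 18.5
tcp_pos: [0.429, 0.0568, 0.1525]
tcp_rot: [180.0, 0.0, -166.0]
ft_force: [0.9, 0.3, -0.3]
width: 0.0567
gripper_force: 45.0
```

Emit:
{"name": "move_arm", "arguments": {"deltas": [{"gripper": 0.2, "tx": 0.285, "ty": -0.9, "tz": 0, "spin": 0}, {"gripper": 0.2, "tx": 0.285, "ty": -0.9, "tz": 0, "spin": 0}, {"gripper": 0.2, "tx": 0.285, "ty": -0.9, "tz": 0, "spin": 0}, {"gripper": 0.2, "tx": 0.285, "ty": -0.9, "tz": 0, "spin": 0}, {"gripper": 0.2, "tx": 0.285, "ty": -0.9, "tz": 0, "spin": 0}, {"gripper": 0.2, "tx": 0.285, "ty": -0.9, "tz": 0, "spin": 0}, {"gripper": 0.2, "tx": 0.285, "ty": -0.9, "tz": 0, "spin": 0}, {"gripper": 0.2, "tx": 0.285, "ty": -0.9, "tz": 0, "spin": 0}, {"gripper": 0.2, "tx": 0.285, "ty": -0.9, "tz": 0, "spin": 0}, {"gripper": 0.2, "tx": 0.285, "ty": -0.9, "tz": 0, "spin": 0}, {"gripper": 0.2, "tx": 0.285, "ty": -0.9, "tz": 0, "spin": 0}, {"gripper": 0.2, "tx": 0.285, "ty": -0.9, "tz": 0, "spin": 0}]}}

```text
clock: 19.5
tcp_pos: [0.4143, -0.1687, 0.1525]
tcp_rot: [180.0, 0.0, -166.0]
ft_force: [-0.3, 0.6, -0.1]
width: 0.0568
gripper_force: 45.0
```

Emit:
{"name": "move_arm", "arguments": {"deltas": [{"gripper": 0.2, "tx": 0.285, "ty": -0.9, "tz": 0, "spin": 0}, {"gripper": 0.2, "tx": 0.285, "ty": -0.9, "tz": 0, "spin": 0}, {"gripper": 0.2, "tx": 0.285, "ty": -0.9, "tz": 0, "spin": 0}, {"gripper": 0.2, "tx": 0.285, "ty": -0.9, "tz": 0, "spin": 0}, {"gripper": 0.2, "tx": 0.285, "ty": -0.9, "tz": 0, "spin": 0}, {"gripper": 0.2, "tx": 0.285, "ty": -0.9, "tz": 0, "spin": 0}, {"gripper": 0.2, "tx": 0.285, "ty": -0.9, "tz": 0, "spin": 0}, {"gripper": 0.2, "tx": 0.285, "ty": -0.9, "tz": 0, "spin": 0}, {"gripper": 0.2, "tx": 0.19, "ty": -0.6, "tz": 0, "spin": 0}, {"gripper": 0.2, "tx": 0.12, "ty": -0.37, "tz": 0, "spin": 0}, {"gripper": 0.2, "tx": 0, "ty": 0, "tz": 0, "spin": 0}]}}

```text
clock: 20.42
tcp_pos: [0.4039, -0.3394, 0.1523]
tcp_rot: [180.0, -0.0, -166.1]
ft_force: [0.0, 0.5, 0.3]
width: 0.0568
gripper_force: 45.0
```

```bash
python3 -c "
from h import *
plan(.405,-.338,.0765,-166)
"
```

```text
now [ 0.4039 -0.3394  0.1523] -166.09 w 0.0568 t 20.4 F [0.  0.5 0.3] | spin -0.01 then txyz total [-0.07  0.05  3.79]
```

Emit:
{"name": "move_arm", "arguments": {"deltas": [{"gripper": 0.2, "tx": 0, "ty": 0.05, "tz": 0.5, "spin": 0}, {"gripper": 0.2, "tx": 0, "ty": 0, "tz": 0.8, "spin": 0}, {"gripper": 0.2, "tx": 0, "ty": 0, "tz": 0.8, "spin": 0}, {"gripper": 0.2, "tx": 0, "ty": 0, "tz": 0.8, "spin": 0}, {"gripper": 0.2, "tx": 0, "ty": 0, "tz": 0.6, "spin": 0}, {"gripper": 0.2, "tx": 0, "ty": 0, "tz": 0.25, "spin": 0}, {"gripper": 0.2, "tx": 0, "ty": 0, "tz": 0, "spin": 0}]}}

```text
clock: 21.0
tcp_pos: [0.404, -0.336, 0.0759]
tcp_rot: [179.9, -0.1, -165.9]
ft_force: [0.1, 0.2, 0.1]
width: 0.0568
gripper_force: 45.0
```

```bash
python3 -c "
from h import *
plan(.429,-.332,.0765,-166)
g=grab_frame('side')
print([(round(r['score'],2),np.round(r['point'],3)) for r in tip_of('grating_insert_center','side')],rect('grating_insert','side',.079,[.46,-.32],g))
save(g,'s6.png');a=cv2.resize(cv2.imread('pics/s6.png')[110:210,270:400],None,fx=5,fy=5,interpolation=2);cv2.imwrite('pics/c6.png',a)
"
```

```text
now [ 0.404  -0.336   0.0759] -165.94 w 0.0568 t 21.0 F [0.1 0.2 0.1] | spin 0.01 then txyz total [-1.26 -0.11 -0.03]
[(0.76, array([ 0.454, -0.323,  0.074]))] [(0.6, array([ 459.7, -312.4]), array([ 63.6, 112.2]), 15.6)]
```

View pics/c6.png

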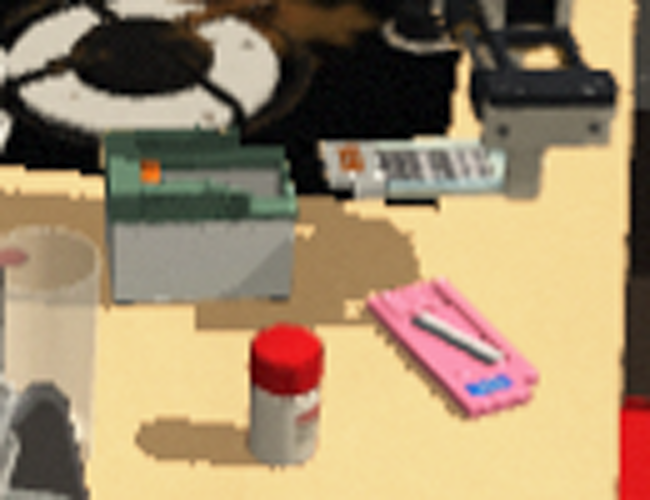

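Emit:
{"name": "move_arm", "arguments": {"deltas": [{"gripper": 0.2, "tx": -0.2, "ty": -0.11, "tz": -0.05, "spin": 0}, {"gripper": 0.2, "tx": -0.4, "ty": 0, "tz": 0, "spin": 0}, {"gripper": 0.2, "tx": -0.4, "ty": 0, "tz": 0, "spin": 0}, {"gripper": 0.2, "tx": -0.4, "ty": 0, "tz": 0, "spin": 0}, {"gripper": 0.2, "tx": -0.4, "ty": 0, "tz": 0, "spin": 0}, {"gripper": 0.2, "tx": -0.3, "ty": 0, "tz": 0, "spin": 0}, {"gripper": 0.2, "tx": -0.2, "ty": 0, "tz": 0, "spin": 0}, {"gripper": 0.2, "tx": 0, "ty": 0, "tz": 0, "spin": 0}]}}

```text
clock: 21.82
tcp_pos: [0.4512, -0.3278, 0.0782]
tcp_rot: [-180.0, -0.0, -165.9]
ft_force: [0.2, -0.1, -0.5]
width: 0.0568
gripper_force: 45.0
```

Emit:
{"name": "move_arm", "arguments": {"deltas": [{"gripper": 0.2, "tx": -0.3, "ty": 0, "tz": 0, "spin": 0}, {"gripper": 0.2, "tx": -0.3, "ty": 0, "tz": 0, "spin": 0}, {"gripper": 0.2, "tx": -0.3, "ty": 0, "tz": 0, "spin": 0}, {"gripper": 0.2, "tx": -0.3, "ty": 0, "tz": 0, "spin": 0}, {"gripper": 0.2, "tx": 0, "ty": 0, "tz": 0, "spin": 0}]}}

```text
clock: 22.23
tcp_pos: [0.4749, -0.3221, 0.0784]
tcp_rot: [-180.0, 0.0, -165.9]
ft_force: [-0.5, 0.0, -0.4]
width: 0.057
gripper_force: 45.0
```

```bash
cat > st.py <<'E'
from h import *
s=observe();p=s['tcp_pos'];a=np.radians(14);C=np.array([[np.cos(a),np.sin(a)],[-np.sin(a),np.cos(a)]])
print('uv',(C@p[:2]).round(4),'z',p[2].round(4),'Fuv',(C@s['ft_force'][:2]).round(1),s['ft_force'][2].round(1),'M',s['moment'].round(2),'rot',s['tcp_rot'].round(2),'t',round(s['clock'],1))
g=grab_frame('side')
print([(round(r['score'],2),np.round(r['point'],3)) for r in tip_of('grating_insert_center','side')[:2]])
E
python3 st.py
```

```text
uv [ 0.3828 -0.4274] z 0.0784 Fuv [-0.5  0.1] -0.4 M [-0.01 -0.01 -0.05] rot [-1.7997e+02  2.0000e-02 -1.6595e+02] t 22.2
[(0.91, array([ 0.526, -0.306,  0.076])), (0.19, array([ 0.585, -0.291,  0.072]))]
```

Emit:
{"name": "move_arm", "arguments": {"deltas": [{"gripper": 0.2, "tx": 0, "ty": 0.04, "tz": 0.1, "spin": 0}, {"gripper": 0.2, "tx": -0.2, "ty": 0, "tz": 0, "spin": 0}, {"gripper": 0.2, "tx": -0.2, "ty": 0, "tz": 0, "spin": 0}, {"gripper": 0.2, "tx": -0.2, "ty": 0, "tz": 0, "spin": 0}, {"gripper": 0.2, "tx": 0, "ty": 0, "tz": 0, "spin": 0}]}}

```text
clock: 22.75
tcp_pos: [0.486, -0.3185, 0.0764]
tcp_rot: [-180.0, 0.0, -166.0]
ft_force: [0.2, 0.5, 0.1]
width: 0.057
gripper_force: 45.0
```

```bash
python3 st.py
```

```text
uv [ 0.3945 -0.4266] z 0.0764 Fuv [0.3 0.4] 0.1 M [-0.04  0.03  0.  ] rot [-1.7998e+02  2.0000e-02 -1.6596e+02] t 22.8
[]
```

Emit:
{"name": "move_arm", "arguments": {"deltas": [{"gripper": 0.2, "tx": -0.2, "ty": 0, "tz": 0, "spin": 0}, {"gripper": 0.2, "tx": -0.2, "ty": 0, "tz": 0, "spin": 0}, {"gripper": 0.2, "tx": -0.2, "ty": 0, "tz": 0, "spin": 0}, {"gripper": 0.2, "tx": -0.2, "ty": 0, "tz": 0, "spin": 0}, {"gripper": 0.2, "tx": 0, "ty": 0, "tz": 0, "spin": 0}]}}

```text
clock: 23.27
tcp_pos: [0.5015, -0.3145, 0.0763]
tcp_rot: [-180.0, 0.0, -166.0]
ft_force: [1.4, -0.8, -1.0]
width: 0.0571
gripper_force: 45.0
```

```bash
python3 st.py
```

```text
uv [ 0.4105 -0.4265] z 0.0763 Fuv [ 1.2 -1.1] -1.0 M [ 0.03  0.04 -0.01] rot [-1.7999e+02  2.0000e-02 -1.6595e+02] t 23.3
[(0.85, array([ 0.55 , -0.299,  0.072]))]
```

Emit:
{"name": "move_arm", "arguments": {"deltas": [{"gripper": 0.2, "tx": -0.15, "ty": 0, "tz": 0, "spin": 0}, {"gripper": 0.2, "tx": -0.15, "ty": 0, "tz": 0, "spin": 0}, {"gripper": 0.2, "tx": -0.15, "ty": 0, "tz": 0, "spin": 0}, {"gripper": 0.2, "tx": 0, "ty": 0, "tz": 0, "spin": 0}], "squeeze": 55}}

```text
clock: 23.7
tcp_pos: [0.5089, -0.3125, 0.0761]
tcp_rot: [180.0, -0.1, -166.0]
ft_force: [-3.4, -2.1, -0.3]
width: 0.0564
gripper_force: 55.0
```

```bash
python3 st.py
```

```text
uv [ 0.4182 -0.4263] z 0.0761 Fuv [-3.8 -1.2] -0.3 M [-0.7   1.08 -0.1 ] rot [ 1.7997e+02 -9.0000e-02 -1.6598e+02] t 23.7
[(0.66, array([ 0.561, -0.297,  0.075]))]
```

Emit:
{"name": "move_arm", "arguments": {"deltas": [{"gripper": 0.2, "tx": -0.1, "ty": 0, "tz": 0, "spin": 0}, {"gripper": 0.2, "tx": -0.1, "ty": 0, "tz": 0, "spin": 0}, {"gripper": 0.2, "tx": -0.1, "ty": 0, "tz": 0, "spin": 0}, {"gripper": 0.2, "tx": 0, "ty": 0, "tz": 0, "spin": 0}]}}

```text
clock: 24.13
tcp_pos: [0.5149, -0.311, 0.0762]
tcp_rot: [180.0, -0.0, -166.0]
ft_force: [-4.2, -1.3, -0.6]
width: 0.0564
gripper_force: 55.0
```

```bash
python3 st.py
```

```text
uv [ 0.4244 -0.4263] z 0.0762 Fuv [-4.4 -0.3] -0.6 M [-0.77  1.74 -0.08] rot [ 1.7998e+02 -5.0000e-02 -1.6598e+02] t 24.1
[(0.73, array([ 0.564, -0.297,  0.074]))]
```

Emit:
{"name": "move_arm", "arguments": {"deltas": [{"gripper": 0.2, "tx": -0.1, "ty": 0, "tz": 0, "spin": 0}, {"gripper": 0.2, "tx": -0.1, "ty": 0, "tz": 0, "spin": 0}, {"gripper": 0.2, "tx": 0, "ty": 0, "tz": 0, "spin": 0}]}}

```text
clock: 24.48
tcp_pos: [0.5185, -0.31, 0.0762]
tcp_rot: [180.0, -0.1, -166.0]
ft_force: [-5.5, -2.5, -1.5]
width: 0.0565
gripper_force: 55.0
```

Emit:
{"name": "move_arm", "arguments": {"deltas": [{"gripper": 0.2, "tx": -0.05, "ty": 0, "tz": 0, "spin": 0}, {"gripper": 0.2, "tx": 0, "ty": 0, "tz": 0, "spin": 0}]}}

```text
clock: 24.65
tcp_pos: [0.5191, -0.3098, 0.0761]
tcp_rot: [180.0, -0.1, -166.0]
ft_force: [-5.1, -3.1, 0.4]
width: 0.0565
gripper_force: 55.0
```

Emit:
{"name": "move_arm", "arguments": {"deltas": [{"gripper": 0.2, "tx": -0.05, "ty": 0, "tz": 0, "spin": 0}, {"gripper": 0.2, "tx": 0, "ty": 0, "tz": 0, "spin": 0}]}}

```text
clock: 24.82
tcp_pos: [0.5191, -0.3097, 0.0758]
tcp_rot: [179.9, -0.2, -166.0]
ft_force: [-7.3, -3.9, -0.2]
width: 0.0564
gripper_force: 55.0
```

Emit:
{"name": "move_arm", "arguments": {"deltas": [{"gripper": 0.2, "tx": -0.05, "ty": 0, "tz": 0, "spin": 0}, {"gripper": 0.2, "tx": -0.05, "ty": 0, "tz": 0, "spin": 0}, {"gripper": 0.2, "tx": 0, "ty": 0, "tz": 0, "spin": 0}, {"gripper": 0.2, "tx": 0, "ty": 0, "tz": 0, "spin": 0}]}}

```text
clock: 25.15
tcp_pos: [0.5191, -0.3094, 0.0754]
tcp_rot: [179.9, -0.4, -166.1]
ft_force: [-11.6, -6.0, 0.4]
width: 0.0567
gripper_force: 55.0
```

```bash
python3 st.py; python3 -c "
from h import *
for n in ('shaker','tuna_tin','slicing_insert_center','onion'): print(n,[(round(r['score'],2),np.round(r['point'],3)) for r in tip_of(n,'side')[:2]])
g=grab_frame('side');save(g,'s7.png');a=cv2.resize(cv2.imread('pics/s7.png')[110:270,260:420],(600,600),interpolation=2);cv2.imwrite('pics/c7.png',a)"
```

```text
uv [ 0.4288 -0.4258] z 0.0754 Fuv [-12.7  -3. ] 0.4 M [-2.26  4.47 -0.23] rot [ 179.87   -0.35 -166.05] t 25.1
[(0.63, array([ 0.565, -0.296,  0.075])), (0.21, array([ 0.588, -0.294,  0.073]))]
shaker [(0.72, array([ 0.52 , -0.115, -0.   ]))]
tuna_tin [(0.78, array([0.491, 0.119, 0.001]))]
slicing_insert_center [(0.89, array([ 0.417, -0.231,  0.006])), (0.76, array([0.5  , 0.002, 0.005]))]
onion [(0.39, array([ 0.567, -0.295,  0.075]))]
```

View pics/c7.png

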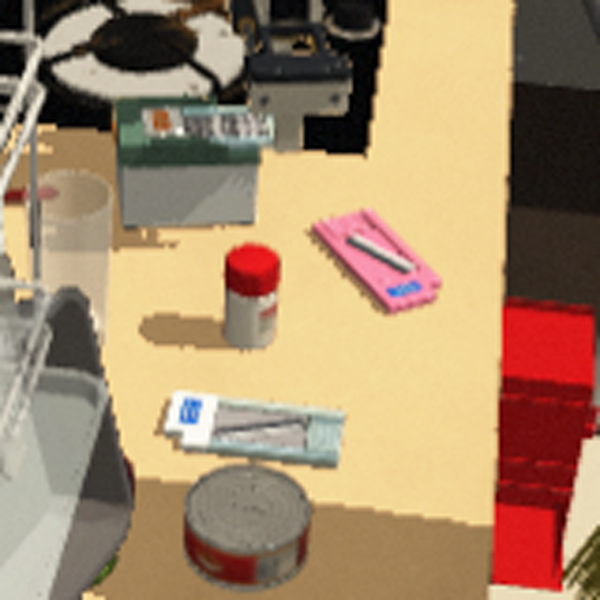

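```bash
python3 -c "
from h import *
print(finish_job())"
```

```text
the job is handed in; nothing more can be done
None
```

The slicing insert lies flat, label up, between the tuna tin and the shaker. The grating insert is fully home in the collar, label up and notched end first, and still held against the stop with about 13 N, so you can turn the lock. I handed the job in at about 25 s of the 61 s allowed; the hand-in returned no verdict.

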